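# Stack the tea box, jam jar and salt shaker into one tower

### The job

Free the worktop by piling the tea box, the jam jar and the salt shaker into one steady tower in the middle of the small wooden chopping board, the one with the widest base at the bottom and the narrowest on top. Each must stand upright, lid or head up, in the middle of the one below; the salt shaker lies on its side and has to be stood up. Set each down gently before letting go, and leave the other things where they are.

Things in the scene. Friction and masses are not known exactly. Their poses are not given: they have to be found in the camera images.
- board_top (a point): small pale wooden chopping board, 150 mm (its x) by 230 mm (its y), 13 mm thick, lying flat on the worktop; it does not move. This point is the middle of its top face, z up.
- box_mid (a point): red cardboard tea box with flat top, 58 mm along its x, 74 mm along its y, 61 mm high, about 0.08 kg, standing upright at the start. This point is its centre, 30.5 mm above its base; z is up out of its lid. Only its 58 mm width is narrow enough to be gripped (closing along its x).
- jar_mid (a point): round glass jam jar with a flat grey lid, 86 mm high, about 0.26 kg, standing upright at the start; the base is 50 mm across, the body is widest, 61 mm, 10 mm above this point, and the lid, 61 mm across, takes the top 11 mm. This point is on its axis, half-way up, 43 mm above its base and below the top of its lid; z is up out of the lid.
- shaker_mid (a point): small glass salt shaker with rounded grey head, 90 mm long, about 0.1 kg. This point is on its axis half-way along, 45 mm from the flat base; z points from base to head (up when it stands). It starts lying on its side, head toward the robot (world -x, within 35 degrees) and dipping by about 5 degrees, its axis some 20 mm above the worktop; it can roll.
- shallot: bystander: brown onion, 64 mm across, 71 mm high; origin at its underside
- mug: bystander: pale mug with a handle toward its y, 84 by 113 mm, 92 mm high; origin at its underside
- tin_half: bystander: low food tin, 75 mm across, 58 mm high; origin at its underside
- lemon: bystander: lemon, 78 by 55 mm, 56 mm high; origin at its underside
- tumbler: bystander: clear drinking glass, 78 mm across, 87 mm high; origin at its underside
- tea_box: the tea box again, origin at the middle of its underside
- jam_jar: the jam jar again, origin at the middle of its underside
- salt_shaker: the salt shaker again, origin at the middle of its flat base, z toward the head. Pear-shaped: flat base 36 mm across, body widest (43 mm) 30 mm from the base, narrowing to the 34 mm head, which begins 66 mm from the base and is rounded on top, so nothing can stand on it.
- prep_board: the chopping board again, origin at the middle of its underside
Not all that is in view belongs to the job. What is shaped like the tea_box but blue or green is not meant.

How it is judged:
On the way, in this order (a step that is already met when the one before it is completed fails the run):
1. the tea box stands upright in the middle of the board, let go (horizontal distance between box_mid and board_top below 0.045 m and z of box_mid in the frame of board_top between 0.025 and 0.036 m and angle between box_mid's own z axis and vertical below 0.1 rad and contact force between the fingers and tea_box below 0.1 N), for 0.2 s.
2. the jam jar stands upright in the middle of the tea box, let go (horizontal distance between box_mid and board_top below 0.045 m and z of box_mid in the frame of board_top between 0.025 and 0.036 m and angle between each of box_mid, jar_mid's own z axis and vertical below 0.1 rad and horizontal distance between jar_mid and box_mid below 0.018 m and z of jar_mid in the frame of box_mid between 0.068 and 0.079 m and contact force between the fingers and jam_jar below 0.1 N), for 0.2 s.
3. the salt shaker stands upright in the middle of the jar's lid, let go (horizontal distance between box_mid and board_top below 0.045 m and z of box_mid in the frame of board_top between 0.025 and 0.036 m and angle between each of box_mid, jar_mid, shaker_mid's own z axis and vertical below 0.1 rad and horizontal distance between jar_mid and box_mid below 0.018 m and z of jar_mid in the frame of box_mid between 0.068 and 0.079 m and horizontal distance between shaker_mid and jar_mid below 0.016 m and z of shaker_mid in the frame of jar_mid between 0.082 and 0.094 m and contact force between the fingers and salt_shaker below 0.1 N), for 0.2 s.
At the end, for the whole second after the job is handed in: The tea box stands on the board with its middle within 45 mm of the board's, the jam jar on the box within 18 mm of the box's middle, the salt shaker on the jar's lid within 16 mm of the jar's middle, all upright within 0.1 rad, resting on one another, let go and still (all of step 3 and linear speed of each of tea_box, jam_jar, salt_shaker below 0.02 m/s and contact force between the fingers and tea_box below 0.1 N and contact force between the fingers and jam_jar below 0.1 N); the robot touches nothing.
It fails at once if a bystander (onion, mug, tin, lemon, drinking glass) is shifted by more than 30 mm (distance of any of shallot, mug, tin_half, lemon, tumbler from where it was at the start of the episode above 0.03 m).
It fails at once if the things of the tower are pressed or dropped on one another or on the board with more than 80 N (contact force between tea_box and prep_board above 80 N or contact force between jam_jar and tea_box above 80 N or contact force between salt_shaker and jam_jar above 80 N).
It also fails if it takes over 72 s, if anything falls off the work surface, if the arm or the gripper's body presses on something with over 40 N, if the wrist force passes 120 N, or if a joint passes its speed limit or range.

### The arm

A 6-joint arm with a two-finger parallel gripper is mounted at the origin on a cart in front of the work surface, level with it; the furniture and walls round the work are solid. World frame = base frame: x ahead of the robot, y to its left, z up, the work surface at z = 0. Lengths are in m, angles in rad, forces in N, time in s.
With the tool pointing down it reaches from about 0.35 to 0.775 m from the base axis. Payload 7.3 kg.
Tool frame: the origin (TCP) lies on the front face of the gripper's body, between the roots of the fingers; the fingertips stand 66 mm ahead of it and the grasp point (between the pads) lies ctrl.hold_point_z ahead of it (ctrl.hold_point_z is the distance from the TCP to the grasp point, in m); z points along the fingers, y is the line along which they close (so a half turn about z gives the same grasp; the last joint's range is limited). The gripper opens to 92 mm and grips with 3 to 60 N. Pads are 19 mm wide; open, the fingers measure 130 mm over their backs; the gripper's body (75 mm by 190 mm) begins 47 mm behind the grasp point.
Start: joints at [-1.49, 0.342, 1.524, -0, 1.275, -0.146], TCP at [0.118, -0.512, 0.292] pointing down, gripper open.
Joint ranges: [-2.53, 2.53], [-0.77, 2.02], [0.04, 2.7], [-1, 4.14], [0.28, 2.66], [-3.11, 3.11]. Speed limits (rad/s): [2.57, 2.57, 3.14, 3.14, 3.14, 3.14].

### API

Orientations are given as a unit quaternion [x, y, z, w].
In Python, from cell import ctrl, viewer, order gives the robot as it stands. Calls block until the motion is done:
- ctrl.move_pose(position, orientation): joint-space move of the TCP to a pose.
- ctrl.move_l(position, rotation=None, rate=0.15): straight line of the TCP; rotation=None keeps the orientation; rate is the mean speed in m/s.
- ctrl.goto_joints(angles): joint-space move.
- ctrl.set_gripper(opening, strength=None): opening from 0.0 (shut) to 1.0 (fully open); strength is the grip in N (None keeps the last); returns when the fingers have stopped.
- ctrl.sleep(seconds).
- ctrl.ik(position, orientation): joint angles nearest the present ones, or None.
- viewer.grab_frame(name): name is "scene" or "side" or "wrist"; returns (picture, depth): 480x640x3 uint8, red, green, blue; 480x640 float32, m along the optical axis (not along the pixel's ray), 0 where there is no reading.
- viewer.calibration(name): a dict with "intrinsics" (3x3 intrinsics, pixels), "k1" (the pictures are not rectified: a ray, as slopes to the right and down, at radius r is drawn at 1 + k1 r^2 times it, then the intrinsics apply), "rvec" (rotation vector, rad) and "tvec" (3), from world to camera coordinates, as OpenCV has them. Camera axes: x right, y down, z forward; pixel columns grow to the right and rows downward; lengths in m; the calibration is good to about 2 mm. A picture is of the moment at which its call begins: read the wrist's pose just before it. calibration takes no time and is no camera call; for the wrist camera it gives the pose at the moment of the call.
A pose or a line that the arm cannot do raises ctrl.MotionError and nothing moves.
- order.finish_job(): hands the job in; it is judged then, once.
Readings, each from a call of its own:
- ctrl.read_time_s(): time.
- ctrl.read_joints(): joint angles.
- ctrl.read_joint_vel(): joint speeds.
- ctrl.read_tau(): joint torques, N m.
- ctrl.read_ee_pos(): TCP position.
- ctrl.read_tool_rot(): TCP orientation.
- ctrl.read_force(): force on the tool from outside, world axes, zero at the start.
- ctrl.read_moment(): the same for the moment, N m.
- ctrl.read_grip_width(): opening from 0.0 (shut) to 1.0 (fully open).
- ctrl.read_grasp_force(): force on a finger pad.
Only numpy, scipy, OpenCV 4.12 (cv2) and the standard library are available. Lean on these libraries where they do the work, as an engineer would, in place of code of your own. Each camera call takes 0.05 s, during which the arm holds its last target. There are 200 camera calls.

## Working session

There is one attempt and no reset: what is moved stays moved. The work goes in short steps, each a Python script; the robot and the scene stay as the last script left them, time stands still between calls to the robot, and variables do not carry over. Pictures are saved under pics/ and viewed, at most 10 in all, crops included, and the job is handed in when it is done.

```bash
ls; mkdir -p pics
cat > h.py <<'E'
import numpy as np, cv2
from cell import ctrl, viewer, order
from scipy.spatial.transform import Rotation as R
def cloud(name):
    c=viewer.calibration(name); im,d=viewer.grab_frame(name)
    return im,d,unproj(c,d)
def unproj(c,d):
    K=np.array(c["intrinsics"],float);k=float(np.ravel(c["k1"])[0])
    v,u=np.mgrid[0:480,0:640].astype(float)
    p=cv2.undistortPoints(np.stack([u.ravel(),v.ravel()],1)[:,None],K,np.array([k,0,0,0.])).reshape(480,640,2)
    P=np.dstack([p*d[...,None],d])
    Rm=R.from_rotvec(np.ravel(c["rvec"])).as_matrix(); t=np.ravel(c["tvec"])
    W=(P-t)@Rm; W[d<=0]=np.nan
    return W
def save(im,fn): cv2.imwrite(fn,im[...,::-1])
def down(yaw):  # tool z down, tool y (closing) at angle yaw from world x..: y axis dir = (cos yaw, sin yaw)
    y=np.array([np.cos(yaw),np.sin(yaw),0]);z=np.array([0,0,-1.]);x=np.cross(y,z)
    return R.from_matrix(np.c_[x,y,z]).as_quat()
E
python3 - <<'E'
from h import *
print(ctrl.hold_point_z, ctrl.read_time_s())
ims=[]
for n in("scene","side"):
    im,d,W=cloud(n); np.savez("%s0.npz"%n,im=im,d=d,W=W); save(im,f"pics/{n}0.png")
    c=viewer.calibration(n); Rm=R.from_rotvec(np.ravel(c["rvec"])).as_matrix(); print(n,-Rm.T@np.ravel(c["tvec"]),Rm[2],(d>0).mean())
E
```

```text
pics
0.0467 0.0
scene [-0.47428025  0.58404283  0.55182852] [ 0.80773989 -0.42276792 -0.41088143] 0.9961393229166666
side [0.1711808  1.04424593 0.88064373] [ 0.25418681 -0.74836648 -0.61264727] 0.9907682291666666
```

View pics/scene0.png

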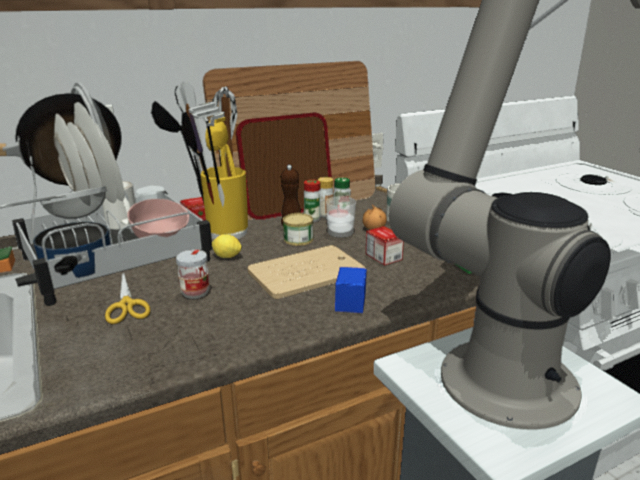

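View pics/side0.png

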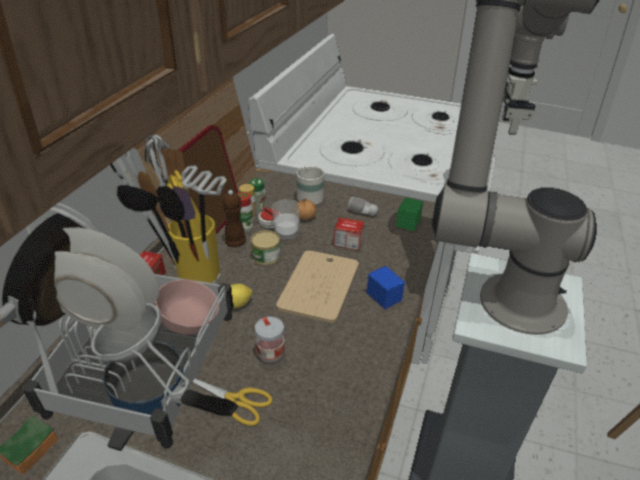

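In the side view, three objects are shaped like the tea box: red (348,234), blue (385,287) and green (409,214). Only the red one fits. The jar is at (269,340), the board at (319,285), and the shaker is lying at (362,207) with its grey head to the right, toward the robot. I'll measure these from the clouds and confirm with a crop.

Run:
```python
from h import *
from scipy import ndimage as N
S=np.load("side0.npz");im,W=S["im"],S["W"]
C=np.load("scene0.npz")
def comp(W,seed,zmin,zmax=0.2):
    m=(W[...,2]>zmin)&(W[...,2]<zmax)
    l,n=N.label(m); k=l[seed[1],seed[0]]; return (l==k)&(k>0)
print("table z",np.nanmedian(W[370:400,300:340,2]),np.nanmedian(C["W"][340:370,150:200,2]))
for nm,D,seeds in(("side",S,dict(red=(348,230),blue=(385,280),green=(409,210),jar=(269,330),board=(319,285),shaker=(362,207),mug=(310,180),tumbler=(287,210),onion=(307,209),tin=(265,240),lemon=(240,295))),("scene",C,dict(red=(384,240),jar=(193,265),board=(290,270),blue=(350,285)))):
    for k,s in seeds.items():
        W=D["W"]; m=comp(W,s,0.006 if k in("board","shaker") else 0.02)
        P=W[m]
        if len(P)==0: print(nm,k,"none");continue
        zt=np.percentile(P[:,2],98); T=P[P[:,2]>zt-0.006]
        r=cv2.minAreaRect(T[:,:2].astype(np.float32)*1000)
        print(nm,k,len(P),"ztop %.3f"%zt,"bb",np.nanpercentile(P[:,:2],[1,99],axis=0).round(3).tolist(),"top",[np.round(x,1) for x in r], )
        if k=="shaker" : np.save("sh.npy",P)
im=S["im"]
save(np.hstack([cv2.resize(im[180:280,290:450],(640,400),interpolation=cv2.INTER_CUBIC)]),"pics/crop.png")
# ceiling/obstacle
for D in (S,C):
    W=D["W"].reshape(-1,3); m=(W[:,0]>0.2)&(W[:,0]<1.0)&(abs(W[:,1])<.5)&(W[:,2]>0.15)
    for a in np.arange(.2,1,.1):
        q=W[m&(W[:,0]>=a)&(W[:,0]<a+.1)]; print("%.1f"%a,len(q),np.round(np.percentile(q,[0,50,100],axis=0),2).tolist() if len(q) else "")
```

```text
table z 0.0005217199654274852 0.0009003353254363868
side red 684 ztop 0.066 bb [[0.438, -0.106], [0.51, -0.043]] top [array([475.8, -76. ]), array([71.4, 62.6]), np.float64(6.3)]
side blue 930 ztop 0.066 bb [[0.287, 0.066], [0.372, 0.143]] top [array([328.6, 100.1]), array([58.8, 73.3]), np.float64(54.6)]
side green 570 ztop 0.066 bb [[0.312, -0.269], [0.372, -0.193]] top [array([ 342.2, -231.8]), array([77.8, 55.7]), np.float64(85.8)]
side jar 1079 ztop 0.089 bb [[0.484, 0.338], [0.54, 0.396]] top [array([513.1, 366.3]), array([57.9, 62.5]), np.float64(25.0)]
side board 3847 ztop 0.017 bb [[0.416, 0.008], [0.565, 0.234]] top [array([490.8, 120.5]), array([150.7, 232.1]), np.float64(2.3)]
side shaker 375 ztop 0.043 bb [[0.435, -0.248], [0.522, -0.214]] top [array([ 491.8, -231.2]), array([30.3, 57.1]), np.float64(69.1)]
side mug 45919 ztop 0.194 bb [[0.41, -1.278], [0.961, 0.682]] top [array([ 696.2, -340.2]), array([1945.5,  549. ]), np.float64(86.6)]
side tumbler 45919 ztop 0.194 bb [[0.41, -1.278], [0.961, 0.682]] top [array([ 696.2, -340.2]), array([1945.5,  549. ]), np.float64(8
[... 968 characters left out ...]
17], [0.22, -0.02, 0.44], [0.25, 0.09, 0.66]]
0.3 0 
0.4 0 
0.5 0 
0.6 16123 [[0.61, -0.47, 0.16], [0.62, 0.35, 0.62], [0.7, 0.5, 0.74]]
0.7 4138 [[0.7, 0.01, 0.15], [0.74, 0.29, 0.29], [0.8, 0.5, 0.37]]
0.8 6613 [[0.8, -0.5, 0.15], [0.87, 0.17, 0.26], [0.9, 0.5, 0.39]]
0.9 6644 [[0.9, -0.5, 0.15], [0.95, 0.08, 0.28], [0.97, 0.5, 0.35]]
0.2 2087 [[0.2, -0.07, 0.17], [0.21, 0.02, 0.32], [0.24, 0.09, 0.56]]
0.3 0 
0.4 0 
0.5 0 
0.6 4198 [[0.63, -0.45, 0.16], [0.64, 0.23, 0.55], [0.7, 0.5, 0.56]]
0.7 4266 [[0.7, 0.01, 0.15], [0.75, 0.29, 0.26], [0.8, 0.5, 0.36]]
0.8 8953 [[0.8, -0.5, 0.15], [0.88, 0.03, 0.22], [0.9, 0.5, 0.39]]
0.9 39205 [[0.9, -0.5, 0.15], [0.96, 0.08, 0.4], [0.97, 0.5, 0.54]]
```

View pics/crop.png

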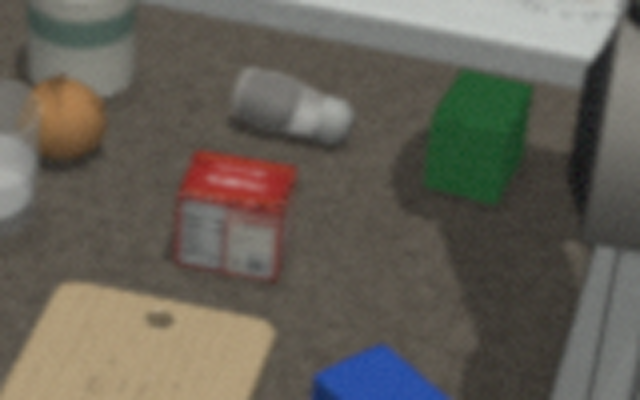

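The crop confirms the red tea box at side-view (348,234). The shaker lies at (362,207) with its head toward the robot, and the blue and green boxes are decoys. Next I'll fit the shaker, list what is nearby, and check IK for the key poses.

```bash
cat >> h.py <<'E'
from scipy.optimize import least_squares
PS=[-.001,0,.010,.030,.050,.060,.066,.078,.086,.090]; PR=[0,.018,.0195,.0215,.0185,.0165,.017,.017,.012,0]
def fit_shaker(P,x0,z0=.020,dip=5):
    d=np.radians(dip)
    def res(q):
        a=np.array([np.cos(q[2])*np.cos(d),np.sin(q[2])*np.cos(d),-np.sin(d)])
        v=P-np.array([q[0],q[1],q[3]]); s=v@a; r=np.linalg.norm(v-s[:,None]*a,axis=1); s=s+.045
        sc=np.clip(s,0,.09); return np.hypot(0,r-np.interp(sc,PS,PR))+2*np.abs(s-sc)
    f=least_squares(res,[*x0,z0],loss="soft_l1",f_scale=.003); return f.x,np.sqrt(np.mean(f.fun**2))
def tilt(az,e):  # tool z along heading az, e below horizontal; closing axis horizontal
    z=np.array([np.cos(az)*np.cos(e),np.sin(az)*np.cos(e),-np.sin(e)]); y=np.array([-np.sin(az),np.cos(az),0]); x=np.cross(y,z)
    return np.c_[x,y,z]
E
python3 - <<'E'
from h import *
P=np.load("sh.npy"); P=P[np.isfinite(P).all(1)]
for y0 in (np.pi,np.pi-.4,np.pi+.4): q,r=fit_shaker(P,[.48,-.235,y0]); print("shaker",q.round(4),r.round(4))
S=np.load("side0.npz");C=np.load("scene0.npz")
Wa=np.vstack([S["W"].reshape(-1,3),C["W"].reshape(-1,3)]);Wa=Wa[np.isfinite(Wa).all(1)]
# height map coarse 4cm
xs=np.arange(.28,.72,.04); ys=np.arange(-.36,.56,.04)
print("     "+" ".join("%4d"%round(y*100) for y in ys))
for x in xs:
    print("%4d "%round(x*100)+" ".join("%4d"%(np.percentile(h,97)*1000) if len(h:=Wa[(abs(Wa[:,0]-x)<.02)&(abs(Wa[:,1]-y)<.02)&(Wa[:,2]<.9)][:,2])>2 else "   ." for y in ys))
cab=Wa[(Wa[:,0]>.55)&(Wa[:,0]<.7)&(Wa[:,2]>.4)]; print("cab",np.percentile(cab,[0,1,5,50],axis=0).round(3).tolist())
hp=ctrl.hold_point_z
def t(n,p,Rm):
    Rm=np.asarray(Rm); j=ctrl.ik(list(np.array(p)-hp*Rm[:,2]),list(R.from_matrix(Rm).as_quat()))
    print(n,None if j is None else np.round(j,2))
D=lambda a:R.from_quat(down(a)).as_matrix()
for yaw in (96.3,-83.7): t("box%g"%yaw,[.476,-.076,.04],D(np.radians(yaw)))
for yaw in (90,-90): t("board%g"%yaw,[.491,.12,.05],D(np.radians(yaw)));t("jar%g"%yaw,[.512,.366,.2],D(np.radians(yaw)));t("shk%g"%yaw,[.49,.12,.3],D(np.radians(yaw)))
az=q[2]-np.pi
for e in (30,35,40,45):
  for sg in (1,-1):
    M=np.diag([sg,sg,1.]); A=tilt(az,np.radians(e))@M; B=tilt(az,np.radians(e+90))@M
    t(f"g{e},{sg}",[q[0]-.02,q[1],.03],A); t(f"s{e},{sg}",[q[0],q[1],.07],B)
E
```

```text
shaker [ 0.4776 -0.237   3.0826  0.0196] 0.0028
shaker [ 0.4776 -0.237   3.0826  0.0196] 0.0028
shaker [ 0.4776 -0.237   3.0826  0.0196] 0.0028
      -36  -32  -28  -24  -20  -16  -12   -8   -4    0    4    8   12   16   20   24   28   32   36   40   44   48   52
  28    3    4    3    3    3    2    2    2    1    1    0   28   52    0    0    1    1    1    1    2    2    2    2
  32    4    4   63   65   63    3    3    3    2    2    1   64   63   43    2    2    3    3    3    3    4    3    3
  36    0    .   65   66   63    2    3    3    2    2    2   65   63    2    2    2    2    3    3    3    3    3    4
  40    4    4    3    4    4    3    3    2    3    3    6   12   12   13   14   10    2    3    3    3    3    3    3
  44    3    4    4   34   24    3   59   64   62   15   16   16   16   15   16   14    2    2    4    3    2    3    3
  48    3    3    3   42   34    1   62   65   63   16   16   16   15   15   16   14    2   45   86   84    2   11   11
  52    3    4    3   43   33    1   61   64   61   15   16   15   16   16   15   15    2   86   88   87    2   12  
[... 959 characters left out ...]
   0.87  2.41  2.16  1.12  1.44]
s30,1 [-0.49  0.82  1.3  -0.21  1.5  -1.93]
g30,-1 [-1.1   0.87  2.41  2.16  1.12 -1.71]
s30,-1 [-0.49  0.82  1.3  -0.21  1.5   1.21]
g35,1 [-1.06  0.79  2.39  2.16  0.98  1.53]
s35,1 [-0.47  0.87  1.23 -0.23  1.6  -1.93]
g35,-1 [-1.06  0.79  2.39  2.16  0.98 -1.61]
s35,-1 [-0.47  0.87  1.23 -0.23  1.6   1.22]
g40,1 [-1.02  0.72  2.36  2.14  0.84  1.64]
s40,1 [-0.46  0.92  1.17 -0.26  1.7  -1.92]
g40,-1 [-1.02  0.72  2.36  2.14  0.84 -1.5 ]
s40,-1 [-0.46  0.92  1.17 -0.26  1.7   1.22]
g45,1 [-0.97  0.66  2.32  2.08  0.7   1.77]
s45,1 [-0.45  0.98  1.1  -0.28  1.8  -1.92]
g45,-1 [-0.97  0.66  2.32  2.08  0.7  -1.37]
s45,-1 [-0.45  0.98  1.1  -0.28  1.8   1.22]
```

```bash
cat >> h.py <<'E'
hp=ctrl.hold_point_z
def pose(g,Rm): return list(np.array(g)-hp*np.asarray(Rm)[:,2]), list(R.from_matrix(Rm).as_quat())
def D(deg): return R.from_quat(down(np.radians(deg))).as_matrix()
def go(g,Rm): ctrl.move_pose(*pose(g,Rm))
def lin(g,Rm,rate=.2): p,q=pose(g,Rm); ctrl.move_l(p,q,rate)
def set_down(g,Rm,above=.004,below=.004,df=2.5):
    """g: expected contact grasp point; creep down until the tool feels support"""
    g=np.array(g,float); lin(g+[0,0,above],Rm,.1); ctrl.sleep(.2); f0=ctrl.read_force()[2]; h=above
    while h>-below:
        h-=.001; lin(g+[0,0,h],Rm,.02); f=ctrl.read_force()[2]-f0
        if f>df: break
    print("set down at h=%.3f df=%.1f"%(h,f),"t",round(ctrl.read_time_s(),1))
def st(m=""): print(m,"t %.1f"%ctrl.read_time_s(),"w %.3f"%ctrl.read_grip_width(),"gf %.1f"%ctrl.read_grasp_force(),"F",np.round(ctrl.read_force(),1),"p",np.round(ctrl.read_ee_pos(),4))
E
python3 - <<'E'
from h import *
A=D(-83.7);B=D(-90)
go([.476,-.076,.20],A); st("hover"); lin([.476,-.076,.042],A); st("down")
ctrl.set_gripper(0.3,15); st("grip")
lin([.476,-.076,.13],A); st("lift"); lin([.491,.120,.13],B,.25)
set_down([.491,.120,.055],B); ctrl.set_gripper(1.0); st("open")
lin([.491,.120,.20],B,.3); st()
im,d,W=cloud("side"); save(im,"pics/side1.png"); np.savez("side1.npz",im=im,d=d,W=W)
m=(abs(W[...,0]-.491)<.09)&(abs(W[...,1]-.12)<.09)&(W[...,2]>.06)&(W[...,2]<.09)
print(cv2.minAreaRect(W[m][:,:2].astype(np.float32)*1000),np.median(W[m][:,2]))
E
```

```text
hover t 2.1 w 1.004 gf 0.0 F [ 0.4  0.5 -0.5] p [ 0.476  -0.0767  0.2468]
down t 3.1 w 0.998 gf 0.0 F [-0.7 -0.1 -0.7] p [ 0.4765 -0.0764  0.0894]
grip t 3.7 w 0.633 gf 15.0 F [-0.2 -1.   4.8] p [ 0.4764 -0.0762  0.0891]
lift t 4.3 w 0.633 gf 15.0 F [-1.  -0.8 -1.3] p [ 0.4754 -0.0757  0.1759]
set down at h=0.000 df=3.4 t 7.3
open t 8.0 w 1.001 gf 0.0 F [ 0.8 -0.2 -0.1] p [0.491  0.12   0.1017]
 t 8.7 w 0.999 gf 0.0 F [ 0.3  0.  -0.8] p [0.4907 0.12   0.2468]
((489.3841552734375, 123.62318420410156), (61.606040954589844, 72.52027893066406), 89.09143829345703) 0.07470088657817026
```

The box is set down centred on the board. Next is the jar.

Run:
```python
from h import *
B=D(-90); j=[.513,.365]
go([*j,.18],B); lin([*j,.058],B); st("down")
ctrl.set_gripper(0.4,25); st("grip")
lin([*j,.19],B); st("lift"); lin([.4905,.120,.19],B,.2)
set_down([.4905,.120,.058+.074],B); ctrl.set_gripper(1.0); st("open")
lin([.4905,.120,.28],B,.3); st()
for n in("side","scene"):
    im,d,W=cloud(n); save(im,f"pics/{n}2.png")
    m=(abs(W[...,0]-.491)<.06)&(abs(W[...,1]-.12)<.06)&(W[...,2]>.152)&(W[...,2]<.17)
    print(n,m.sum(),cv2.minAreaRect(W[m][:,:2].astype(np.float32)*1000),np.median(W[m][:,2]))
    if n=="side": save(cv2.resize(im[150:330,230:450],(660,540)),"pics/side2c.png")
```

```text
down t 10.4 w 0.999 gf 0.0 F [ 0.3 -0.3 -0.2] p [0.514  0.3647 0.106 ]
grip t 11.1 w 0.659 gf 25.0 F [-0.1 -1.1  3.7] p [0.5132 0.3649 0.1051]
lift t 11.9 w 0.657 gf 25.0 F [-0.7  0.4 -3.4] p [0.5123 0.3647 0.235 ]
set down at h=-0.001 df=7.9 t 15.4
open t 16.1 w 1.003 gf 0.0 F [-0.5  0.2 -0.4] p [0.4905 0.12   0.1777]
 t 16.8 w 0.998 gf 0.0 F [ 0.7  0.1 -1.3] p [0.4902 0.12   0.3265]
side 388 ((491.0354919433594, 121.84001159667969), (62.90403366088867, 59.786170959472656), 80.22749328613281) 0.16013072419040175
scene 313 ((489.4201965332031, 118.86669158935547), (59.326881408691406, 59.94146728515625), 62.03945541381836) 0.15918734684712443
```

View pics/side2c.png

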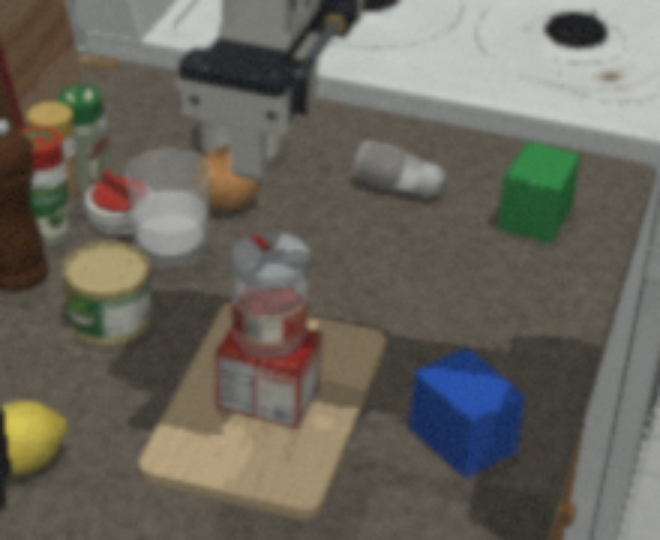

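The side view shows the jar upright on the red box, with the lid at crop (270,255). The shaker is still at crop (397,170), with its head away from the wall and toward the robot. I'll grasp it with the tool tilted 45° along its axis, checking IK on the hover poses first.

Run:
```python
from h import *
ctrl_ik=lambda g,Rm:(lambda j:None if j is None else np.round(j,2))(ctrl.ik(*pose(g,Rm)))
go([.46,-.19,.26],D(-90)); st("above")
# refine from the wrist camera
im,d,W=cloud("wrist"); save(im,"pics/w3.png")
m=(W[...,2]>.010)&(W[...,2]<.055)&(abs(W[...,0]-.478)<.07)&(abs(W[...,1]+.237)<.05)
q,r=fit_shaker(W[m],[.4776,-.237,3.08]); print("wrist fit",m.sum(),q.round(4),r.round(4))
np.save("q.npy",q)
az=q[2]-np.pi; A=tilt(az,np.radians(45))@np.diag([-1,-1,1.])
a=np.array([np.cos(q[2]),np.sin(q[2]),0]); g=np.array([q[0],q[1],0])-.012*a+[0,0,.026]
for k in (0,.06,.12): print(k,ctrl_ik(g-k*A[:,2],A))
print("now",np.round(ctrl.read_joints(),2))
print("lift",ctrl_ik(g+[0,0,.2],A)); Bs=tilt(az,np.radians(135))@np.diag([-1,-1,1.])
for x in (.42,.45): print("stand",ctrl_ik([x,-.13,.25],Bs),ctrl_ik([x,-.13,.033],Bs))
```

```text
above t 18.0 w 1.000 gf 0.0 F [-0.4  0.3  0. ] p [ 0.4603 -0.1892  0.3065]
wrist fit 3438 [ 0.4796 -0.2375  3.0637  0.0199] 0.0015
0 [-0.88  0.67  2.26  2.15  0.65 -1.32]
0.06 [-0.98  0.54  2.34  1.97  0.65 -1.22]
0.12 [-1.1   0.38  2.39  1.72  0.65 -1.04]
now [-0.54  0.28  1.57  0.    1.29  1.03]
lift [-0.88  0.18  2.1   1.17  0.59 -0.16]
stand [-0.35  0.63  1.27 -0.21  1.99  1.29] [-0.35  0.9   1.42 -0.19  1.59  1.38]
stand [-0.33  0.69  1.17 -0.2   2.04  1.3 ] [-0.33  0.94  1.32 -0.18  1.65  1.38]
```

View pics/w3.png

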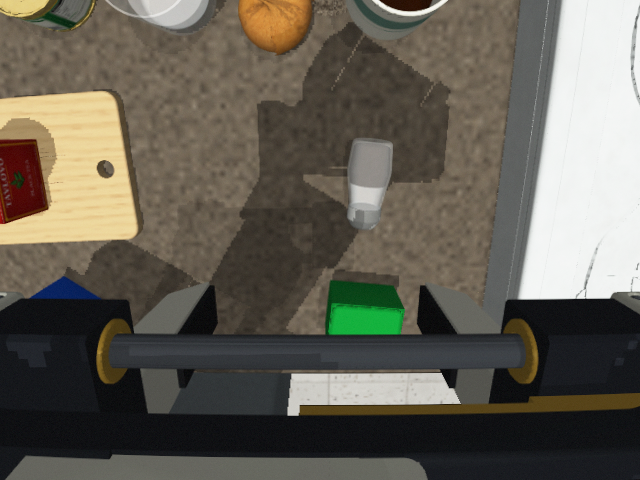

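The wrist picture shows the shaker lying with its body at (370,160) and its head at (363,215). The green decoy is behind it at (365,310), and the fit agrees with the side view. I'll grasp it and stand it up on clear worktop.

Run:
```python
from h import *
q=np.load("q.npy"); az=q[2]-np.pi; M=np.diag([-1,-1,1.])
A=tilt(az,np.radians(45))@M; Bs=tilt(az,np.radians(135-5))@M  # axis dips 5 deg in the grasp
Bs=tilt(az,np.radians(140))@M
a=np.array([np.cos(q[2]),np.sin(q[2]),0]); g=np.array([q[0],q[1],0])-.012*a+[0,0,.026]
go(g-.12*A[:,2],A); st("hover"); lin(g,A,.15); st("at")
ctrl.set_gripper(0.25,15); st("grip")
lin(g+[0,0,.2],A,.2); st("lift")
go([.42,-.13,.25],Bs); st("turned")
im,d,W=cloud("side"); save(cv2.resize(im[120:330,280:520],(640,560)),"pics/side4c.png"); np.savez("side4.npz",im=im,W=W)
```

```text
hover t 19.9 w 1.000 gf 0.0 F [-0.8 -0.2 -0.3] p [ 0.3746 -0.2294  0.1442]
at t 20.8 w 1.002 gf 0.0 F [-0.3  0.5  0.4] p [ 0.4584 -0.2358  0.0594]
grip t 21.7 w 0.449 gf 15.0 F [-0.2  0.3  1.5] p [ 0.4587 -0.236   0.0591]
lift t 22.9 w 0.449 gf 15.0 F [ 0.4  0.  -2. ] p [ 0.4584 -0.2355  0.2582]
turned t 24.2 w 0.447 gf 15.0 F [-0.3 -0.7 -0.6] p [ 0.4554 -0.1329  0.2794]
```

View pics/side4c.png

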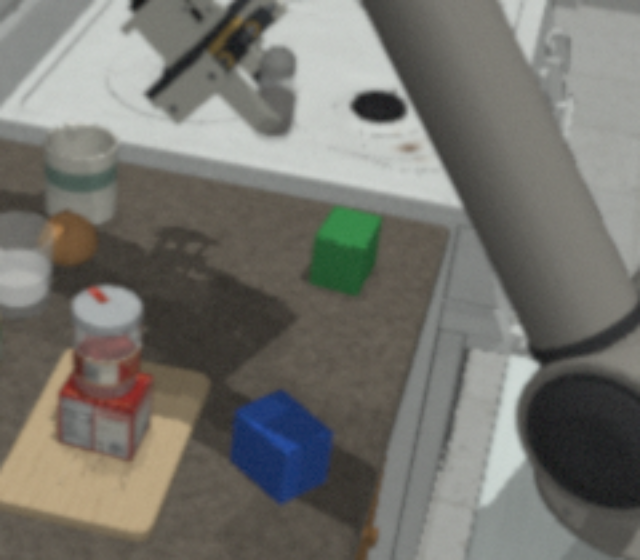

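The shaker hangs upright in the fingers, head at crop (278,62) and base at (275,115). I'll set it down, then regrasp it from above.

Run:
```python
from h import *
q=np.load("q.npy"); az=q[2]-np.pi; Bs=tilt(az,np.radians(140))@np.diag([-1,-1,1.])
g=np.array([.42,-.13,.033])
lin(g+[0,0,.03],Bs,.2); set_down(g,Bs,above=.010,below=.008,df=2.0)
st(); ctrl.set_gripper(1.0); st("open")
lin(g-.10*Bs[:,2],Bs,.15); st("back")
go([.40,-.13,.24],D(-90)); st()
im,d,W=cloud("side"); save(cv2.resize(im[150:300,310:470],(640,600)),"pics/side5c.png")
im2,d2,W2=cloud("wrist"); np.savez("s5.npz",a=W,b=W2,im=im2)
for n,w in(("side",W),("wrist",W2)):
    m=(abs(w[...,0]-.415)<.05)&(abs(w[...,1]+.13)<.05)&(w[...,2]>.015)&(w[...,2]<.10); P=w[m]
    for lo,hi in((.02,.04),(.04,.06),(.07,.085),(.075,.1)):
        p=P[(P[:,2]>lo)&(P[:,2]<hi)]
        if len(p)>5: print(n,lo,len(p),np.percentile(p[:,:2],[2,98],axis=0).round(4).tolist(),"ztop %.3f"%P[:,2].max())
```

```text
set down at h=-0.001 df=7.2 t 28.6
 t 28.6 w 0.448 gf 15.0 F [ 0.7 -0.8  6.4] p [ 0.4556 -0.1328  0.063 ]
open t 29.6 w 0.998 gf 0.0 F [-0.4 -0.3  0.1] p [ 0.4557 -0.1328  0.062 ]
back t 30.4 w 1.004 gf 0.0 F [-0.1  0.4 -0.7] p [ 0.5315 -0.1386  0.1267]
 t 31.4 w 0.996 gf 0.0 F [ 0.4 -0.3 -0.4] p [ 0.4003 -0.1302  0.2863]
side 0.02 88 [[0.392, -0.1269], [0.4308, -0.1044]] ztop 0.092
side 0.04 94 [[0.3944, -0.1309], [0.4294, -0.1066]] ztop 0.092
side 0.07 68 [[0.3967, -0.1314], [0.4284, -0.1122]] ztop 0.092
side 0.075 94 [[0.3978, -0.1407], [0.4272, -0.1134]] ztop 0.092
wrist 0.02 176 [[0.4073, -0.1498], [0.4352, -0.1084]] ztop 0.091
wrist 0.04 365 [[0.4113, -0.1485], [0.4336, -0.1108]] ztop 0.091
wrist 0.07 556 [[0.4, -0.1476], [0.4312, -0.1159]] ztop 0.091
wrist 0.075 1392 [[0.4011, -0.1467], [0.4304, -0.1167]] ztop 0.091
```

View pics/side5c.png

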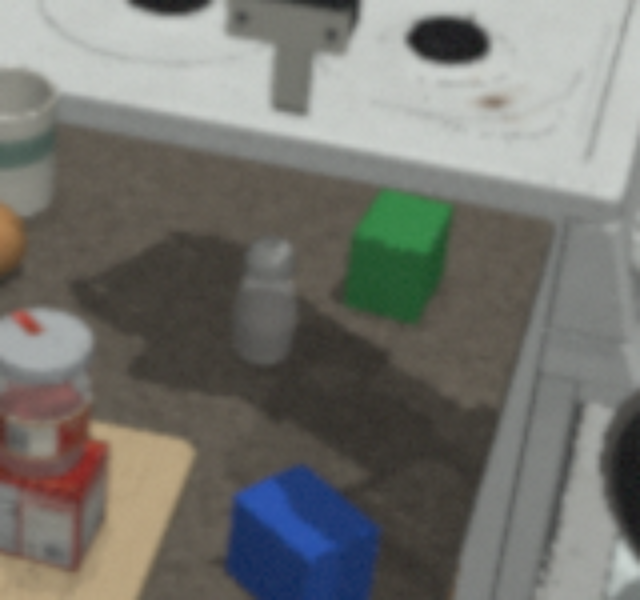

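The shaker stands upright with its head at crop (268,250). I'll regrasp it by the head from above and place it on the jar lid.

Run:
```python
from h import *
B=D(-90); s=[.4145,-.130]
lin([*s,.15],B,.25); lin([*s,.074],B,.1); st("at")
ctrl.set_gripper(0.2,12); st("grip")
lin([*s,.10],B,.1); lin([*s,.29],B,.25); st("lift"); lin([.4902,.120,.29],B,.2)
lin([.4902,.120,.25],B,.1)
im,d,W=cloud("side"); im2,d2,W2=cloud("scene")
save(np.hstack([cv2.resize(im[150:300,250:370],(400,500)),cv2.resize(im2[170:290,260:356],(400,500))]),"pics/pre6.png")
for n,w in(("side",W),("scene",W2)):
    for lo,hi in((.148,.17),(.182,.20),(.20,.22)):
        m=(abs(w[...,0]-.49)<.05)&(abs(w[...,1]-.12)<.05)&(w[...,2]>lo)&(w[...,2]<hi); P=w[m]
        if m.sum()>5: print(n,lo,m.sum(),np.percentile(P,[2,98],axis=0).round(4).tolist())
```

```text
at t 32.9 w 1.002 gf 0.0 F [ 0.3 -1.1 -0.6] p [ 0.4149 -0.1302  0.1214]
grip t 33.8 w 0.367 gf 11.8 F [ 0.4 -0.2 -0. ] p [ 0.4145 -0.13    0.1207]
lift t 35.1 w 0.364 gf 11.8 F [-0.1 -1.  -0.5] p [ 0.414  -0.1297  0.3352]
side 0.148 339 [[0.4619, 0.1041, 0.1498], [0.5184, 0.1508, 0.1638]]
side 0.182 102 [[0.468, 0.1222, 0.1825], [0.504, 0.1434, 0.1997]]
side 0.2 149 [[0.4675, 0.1189, 0.2004], [0.5067, 0.1444, 0.219]]
scene 0.148 359 [[0.4608, 0.0925, 0.1489], [0.5167, 0.1487, 0.1609]]
scene 0.182 153 [[0.4674, 0.1059, 0.1828], [0.4925, 0.1412, 0.1997]]
scene 0.2 199 [[0.4666, 0.1044, 0.2007], [0.4932, 0.1422, 0.2195]]
```

View pics/pre6.png

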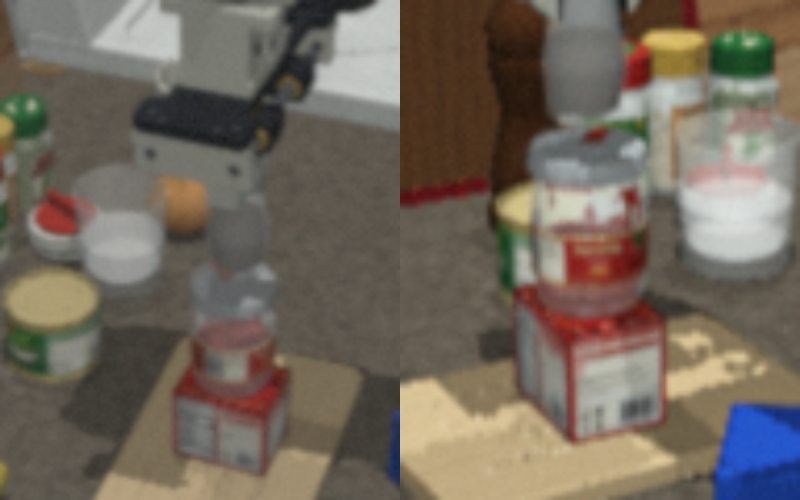

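The shaker hangs upright over the lid, within about 3 mm of centre. I'll correct that small offset, then lower it and release.

Run:
```python
from h import *
B=D(-90); t=np.array([.4925,.119,.074+.160])
set_down(t,B,above=.006,below=.004,df=1.5); ctrl.set_gripper(1.0); st("open")
lin(t+[0,0,.06],B,.1); lin([.43,-.03,.32],B,.25); ctrl.sleep(.5); st()
im,d,W=cloud("side"); im2,d2,W2=cloud("scene")
save(np.hstack([cv2.resize(im[130:300,240:376],(400,500)),cv2.resize(im2[170:290,260:356],(400,500))]),"pics/fin.png")
for n,w in(("side",W),("scene",W2)):
    for lo,hi in((.148,.163),(.182,.20),(.23,.26)):
        m=(abs(w[...,0]-.49)<.05)&(abs(w[...,1]-.12)<.05)&(w[...,2]>lo)&(w[...,2]<hi); P=w[m]
        if m.sum()>5: print(n,lo,m.sum(),np.percentile(P,[2,98],axis=0).round(4).tolist())
```

```text
set down at h=0.003 df=1.6 t 38.5
open t 39.5 w 1.000 gf 0.0 F [ 0.7 -0.  -0.1] p [0.4925 0.119  0.2837]
 t 41.5 w 0.999 gf 0.0 F [-0.5  0.1  0.6] p [ 0.4301 -0.0298  0.3666]
side 0.148 244 [[0.4614, 0.0995, 0.1503], [0.5182, 0.1507, 0.1627]]
side 0.182 128 [[0.4699, 0.1199, 0.1826], [0.5094, 0.143, 0.1998]]
side 0.23 170 [[0.4752, 0.1113, 0.2311], [0.5064, 0.1351, 0.251]]
scene 0.148 262 [[0.4611, 0.092, 0.1489], [0.5088, 0.1487, 0.1624]]
scene 0.182 171 [[0.4689, 0.104, 0.1826], [0.4943, 0.14, 0.1994]]
scene 0.23 163 [[0.4749, 0.1034, 0.2309], [0.4973, 0.1327, 0.249]]
```

View pics/fin.png

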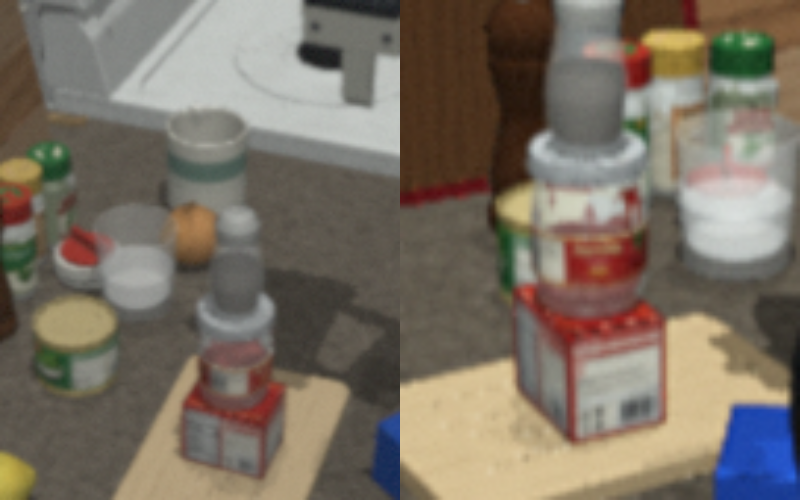

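Both views show the whole tower upright and centred: shaker base on the lid at left-crop (237,305), with the gripper clear of it.

Run:
```python
from h import *
print(order.finish_job())
```

```text
the job is handed in; nothing more can be done
None
```

The tea box, jam jar and salt shaker are stacked upright and centred on the board (robot clock about 41.5 s) and the job is handed in, no verdict returned; the shaker's set-down may have triggered up to 3 mm early, but it looked steady afterwards.

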